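Dry-fit the deck parts of two model boats

ROBOT

A 6-joint arm with a two-finger parallel gripper is mounted at the origin on the work surface. World frame = base frame: x ahead of the robot, y to its left, z up, the work surface at z = 0. Lengths are in mm, angles in degrees, forces in N, time in s.
With the tool pointing down it reaches from about 350 to 850 mm from the base axis. Payload 8.1 kg.
Tool frame: the origin (TCP) lies at the very end of the fingers, on their centre line; the grasp point (between the pads) lies 19 mm behind it (r.grip_point_offset is the distance from the TCP to the grasp point, in mm); z points along the fingers, y is the line along which they close (so a half turn about z gives the same grasp; the last joint's range is limited). The gripper opens to 85 mm and grips with 20 to 120 N. Pads are 22 mm wide; open, the fingers measure 114 mm over their backs; the gripper's body (76 mm by 85 mm) begins 54 mm behind the grasp point. The pads swing forward as they close: fully open they stand 13 mm farther back than shut.
Start: joints at [63.289, 7.471, 85.268, -0, 87.261, -4.893], TCP at [222.977, 557.034, 231.292] pointing down, gripper open.
Joint ranges: [-169.43, 169.43], [-51.17, 129.36], [1.28, 143.12], [-76.62, 256.62], [0, 156.53], [-152.29, 152.29]. Speed limits (degrees/s): [136.94, 136.94, 159.86, 180, 180, 180].

INTERFACE

Orientations are given as [roll, pitch, yaw] about the fixed x, y, z axes, in that order (R = Rz(yaw) Ry(pitch) Rx(roll)).
In Python, from bench import status, eyes, r gives the robot as it stands.
- The arm moves only by the shell command python3 -m handwheel 'ROWS' [FORCE]. ROWS is a JSON object whose one key "series" holds a list that holds one entry, the list of rows, each a list of 7 numbers: the shift along the tool's x, y, z in cm, then the turn, a rotation vector about the tool's x, y, z in rad, then the opening, from 0 (shut) to 1 (fully open). In form: {"series": [[[tx, ty, tz, rx, ry, rz, claw], ...]]}. A call has 1 to 12 rows; each row is the pose to reach, as a shift and turn from the pose commanded when the call began, along the tool's axes at that moment; what a row does not reach only later rows make up. A row lasts 1/8 s, in which the tool goes at most 62.5 mm and 10.7 degrees, less where a joint would pass 70% of its speed; a pose out of reach is approached as far as the arm can. A call with a gripper value outside its range is refused whole. The fingers move at their own pace and stop on an object; FORCE is the grip in N (left out, the last holds). Time passes only in rows, so rows that repeat a pose let the fingers close. It gives the time, the measured TCP pose, the force, the opening and the grip force at its end, in the units of the state.
- status.sense(): the state, without advancing time (a new reading comes with each control period).
- eyes.snapshot(name): name is "scene" or "top" or "wrist"; returns a dict with "img" (480x640x3 uint8, red, green, blue), "mtx" (3x3 intrinsics, pixels), "R" (3x3) and "t" (3): a world point X has camera coordinates R X + t. Camera axes: x right, y down, z forward; pixel columns grow to the right and rows downward; lengths in mm; the calibration is good to about 2 mm. A picture is of the moment at which its call begins. There is no depth.
- r.hand_in(): hands the job in; it is judged then, once.
The state is a dict: "time": time; "joint_pos": joint angles; "qd": joint speeds; "joint_efforts": joint torques, N m; "tool_pos": TCP position; "tcp_rot": TCP orientation; "ft_force": force on the tool from outside, world axes, zero at the start; "wrist_torque": the same for the moment, N m; "finger_gap": finger opening in mm; "grip_force": force on a finger pad.
Only numpy, scipy, OpenCV 4.12 (cv2) and the standard library are available. Lean on these libraries where they do the work, as an engineer would, in place of code of your own. Each camera call takes 0.05 s, during which the arm holds its last target. There are 200 camera calls.

TASK

Dry-fit the deck parts before gluing: set the white cabin on the pencilled rectangle of the blue boat, with the orange wheelhouse centred on top of the cabin, and set the dark wooden hatch on the pencilled rectangle of the red boat, with the green winch on that deck midway between the hatch and the brass bow post, with equal gaps. Each part stands upright on the boat's centreline, its long side running along the boat (the winch's brass drum lies across the boat). Do not knock over the white glue bottle between the boats, and leave everything standing free and still.

Things in the scene. Friction and masses are not known exactly. Their poses are not given: they have to be found in the camera images.
- cabin: White painted cabin block, 70 x 42 x 30 high, flat top, round black portholes on its long sides. Origin at the centre of the underside, x along its 70 side, y across, z up. Loose, about 70 g.
- wheelhouse: Orange wheelhouse block, 46 x 30 x 32 high, flat top, black window bands on its four sides; the same either way round. Origin at the centre of the underside, x along its 46 side, y across, z up. Loose, about 35 g.
- hatch: Dark wooden cargo hatch block, 70 x 42 x 24 high, slatted top. Origin at the centre of the underside, x along its 70 side, y across, z up. Loose, about 55 g.
- winch: Green winch, base 40 x 40, 32 high: two upright cheeks, 34 long (x), 6 thick, flat outer faces 40 apart in y (good to pinch), a brass drum of 18 diameter between them along y; the same either way round. Origin at the centre of the underside, x square to the drum, y along it, z up. Loose, about 60 g.
- hull_blue: Model boat hull with blue sides and deck border, 280 x 92, fixed in a cradle. Origin on the bench under amidships; +x to the pointed bow (150 ahead; points to the left, +y), square stern 130 behind. Flat wood deck 56 above the bench; thin dark pencilled rectangle 80 x 50 centred at x=0, y=0. Brass bow post, 13 wide, 23 high, on the deck at x=115, y=0. May be at left or right of the bench.
- hull_red: Model boat hull with red sides and deck border, 280 x 92, fixed in a cradle. Origin on the bench under amidships; +x to the pointed bow (150 ahead; points to the right, -y), square stern 130 behind. Flat wood deck 56 above the bench; thin dark pencilled rectangle 80 x 50 centred at x=0, y=0. Brass bow post, 13 wide, 23 high, on the deck at x=115, y=0. May be at left or right of the bench.
- glue_bottle: Loose white round glue bottle with an orange cap, 40 in diameter, 105 high, standing on the bench between the two boats; to be left standing. Origin at the centre of its underside, z up.
Things that resemble listed ones, but are neither listed nor needed, are in the scene too. Of the things like the hatch, leave any that is pink or purple; of the rest the larger one is meant.

How it is judged (in metres and radians):
At the end, for the whole second after the job is handed in: Cabin on the blue and hatch on the red rectangle, wheelhouse centred on the cabin, winch on the red deck 72 mm ahead of amidships: each within 12 mm along, 10 mm across, 0.2 rad (wheelhouse, winch 0.25), 5 mm in height, level to 0.1 rad, at rest; glue bottle upright (x of cabin in the frame of hull_blue between -0.012 and 0.012 m and y of cabin in the frame of hull_blue between -0.01 and 0.01 m and z of cabin in the frame of hull_blue between 0.051 and 0.061 m and angle between the x axis of cabin and the x axis of hull_blue, either way round below 0.2 rad and angle between each of cabin, wheelhouse, hatch, winch's own z axis and vertical below 0.1 rad and linear speed of each of cabin, wheelhouse, hatch, winch below 0.02 m/s and angular speed of each of cabin, wheelhouse, hatch, winch below 0.2 rad/s and x of wheelhouse in the frame of cabin between -0.012 and 0.012 m and y of wheelhouse in the frame of cabin between -0.01 and 0.01 m and z of wheelhouse in the frame of cabin between 0.025 and 0.035 m and angle between the x axis of wheelhouse and the x axis of cabin, either way round below 0.25 rad and x of hatch in the frame of hull_red between -0.012 and 0.012 m and y of hatch in the frame of hull_red between -0.01 and 0.01 m and z of hatch in the frame of hull_red between 0.051 and 0.061 m and angle between the x axis of hatch and the x axis of hull_red, either way round below 0.2 rad and x of winch in the frame of hull_red between 0.06 and 0.084 m and y of winch in the frame of hull_red between -0.01 and 0.01 m and z of winch in the frame of hull_red between 0.051 and 0.061 m and angle between the x axis of winch and the x axis of hull_red, either way round below 0.25 rad and angle between glue_bottle's own z axis and vertical below 0.2 rad); the robot touches nothing.
It fails at once if the glue bottle is knocked over (angle between glue_bottle's own z axis and vertical above 0.5 rad).
It also fails if it takes over 104 s, if anything falls off the work surface, if the arm or the gripper's body presses on something with over 40 N, if the wrist force passes 120 N, or if a joint passes its speed limit or range.

## Working session

There is one attempt and no reset: what is moved stays moved. The work goes in short steps, Python scripts to look and compute and a shell command to move; the robot and the scene stay as the last step left them, time stands still between calls to the robot, and variables do not carry over. Pictures are saved under pics/ and viewed, at most 14 in all, crops included, and the job is handed in when it is done.

```bash
mkdir -p pics; ls
python3 - <<'E'
from bench import status, eyes, r
import cv2,pickle
print(status.sense())
d={}
for n in("scene","top","wrist"):
    s=eyes.snapshot(n);d[n]=s;cv2.imwrite(f"pics/{n}0.png",s["img"][:,:,::-1])
    print(n,s["mtx"],s["R"],s["t"])
pickle.dump(d,open("s0.pkl","wb"))
E
```

```text
pics
{'time': 0.0, 'joint_pos': array([ 6.32882148e+01,  7.51353482e+00,  8.53292768e+01, -4.70883466e-04,
        8.72617139e+01, -4.89215486e+00]), 'qd': array([ 0.12205213,  0.02004933,  0.00981138,  0.01775377, -0.10274222,
        0.11991925]), 'joint_efforts': array([-1.99554932e-03, -5.69426572e+01, -5.00526595e+01, -4.70901650e-04,
        1.54491310e-02, -1.71509083e-05]), 'tool_pos': array([222.73770158, 556.53476342, 230.2608581 ]), 'tcp_rot': array([-1.79895815e+02, -8.44539123e-03,  1.58180385e+02]), 'ft_force': array([-0.02045157,  0.92188572,  0.45231832]), 'wrist_torque': array([ 0.01032331,  0.02061903, -0.03267112]), 'grip_force': 0.0, 'finger_gap': 85.27229049719524}
scene [[600.11418736   0.         316.25212297]
 [  0.         600.11418736 240.50363636]
 [  0.           0.           1.        ]] [[-0.35952071  0.93313369  0.00252405]
 [ 0.7489758   0.29017903 -0.59567725]
 [-0.55657894 -0.21226785 -0.80321992]] [ 163.23392083 -338.1496753  1439.39654416]
top [[478.50654069   0.         322.13653182]
 [  0.         478.50654069 241.44018251]
 [  0.           0.           1.        ]] [[-0.00158178 -0.99992312 -0.01229847]
 [-0.99707462  0.00251686 -0.07639282]
 [ 0.0764179   0.01214166 -0.99700195]] [  49.30635166  495.91951517 1071.07723067]
wrist [[339.72960691   0.         319.25171966]
 [  0.         339.72960691 240.96821121]
 [  0.           0.           1.        ]] [[ 3.70073217e-01  9.29002223e-01 -8.27383638e-04]
 [ 8.94731409e-01 -3.56181292e-01  2.69426416e-01]
 [ 2.50003041e-01 -1.00447787e-01 -9.63020624e-01]] [-599.35146436  -36.91453176  377.65940955]
```

View pics/top0.png

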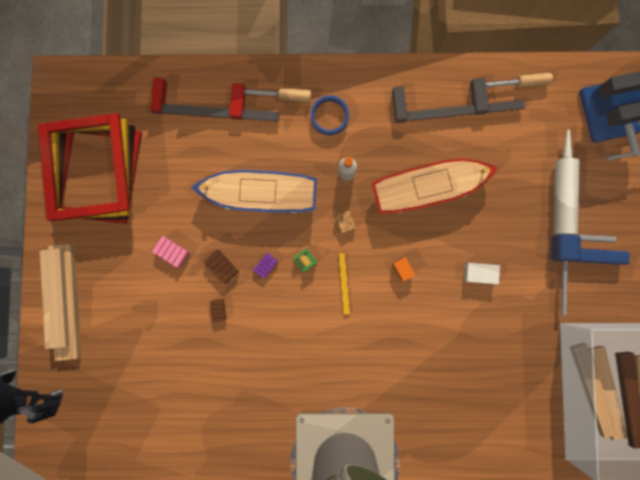

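View pics/scene0.png

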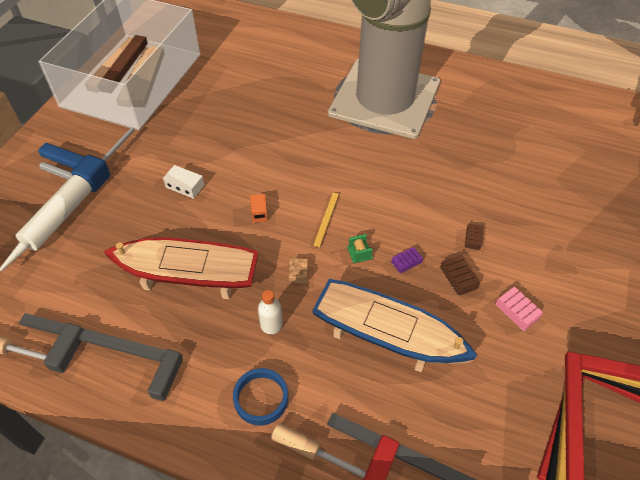

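The top view shows these candidates for the hatch: large dark brown block (221,266), small dark brown (218,310), purple (265,266) and pink (170,251). I choose (221,266). The white cabin is at (483,273), the wheelhouse at (403,269) and the winch at (305,261). The blue boat is on the left and the red one on the right. Next I'll check with close crops.

```bash
cat > h.py <<'E'
import numpy as np,cv2,pickle
def ray(s,p):
    d=s["R"].T@np.linalg.inv(s["mtx"])@np.array([p[0],p[1],1.]);c=-s["R"].T@s["t"];return c,d/np.linalg.norm(d)
def atz(s,p,z):
    c,d=ray(s,p);return c+d*(z-c[2])/d[2]
def tri(*sp):
    A=np.zeros((3,3));b=np.zeros(3);L=[]
    for s,p in sp:
        c,d=ray(s,p);P=np.eye(3)-np.outer(d,d);A+=P;b+=P@c;L.append((P,c))
    X=np.linalg.solve(A,b);return X,max(np.linalg.norm(P@(X-c)) for P,c in L)
def proj(s,X):
    q=(s["R"]@np.atleast_2d(X).T).T+s["t"];q=q@s["mtx"].T;return q[:,:2]/q[:,2:]
def crop(img,x,y,w,h,k):
    c=cv2.resize(img[y:y+h,x:x+w,::-1],None,fx=k,fy=k,interpolation=cv2.INTER_CUBIC)
    for i in range(0,w,10): 
        cv2.line(c,(i*k,0),(i*k,4 if (x+i)%50 else 12),(0,0,0),1)
    for i in range(0,h,10): cv2.line(c,(0,i*k),(4 if (y+i)%50 else 12,i*k),(0,0,0),1)
    return c
E
python3 - <<'E'
from h import *
d=pickle.load(open("s0.pkl","rb"))
t=d["top"]["img"];s=d["scene"]["img"]
a=crop(t,190,160,130,130,4);b=crop(t,370,160,130,130,4)
a=np.vstack([crop(t,190,165,130,48,6),crop(t,190,240,130,50,6)]);b=np.vstack([crop(t,370,155,130,60,6),crop(t,380,250,130,40,6)])
cv2.imwrite("pics/a.png",a);cv2.imwrite("pics/b.png",b)
c=np.vstack([crop(s,310,270,170,100,4)[:, :680],crop(s,340,220,170,50+25,4)]);cv2.imwrite("pics/c.png",c[:600])
e=crop(s,100,155,190,140,4);cv2.imwrite("pics/d.png",e);print(a.shape,b.shape,c.shape,e.shape)
E
```

```text
(588, 780, 3) (600, 780, 3) (700, 680, 3) (560, 760, 3)
```

View pics/a.png

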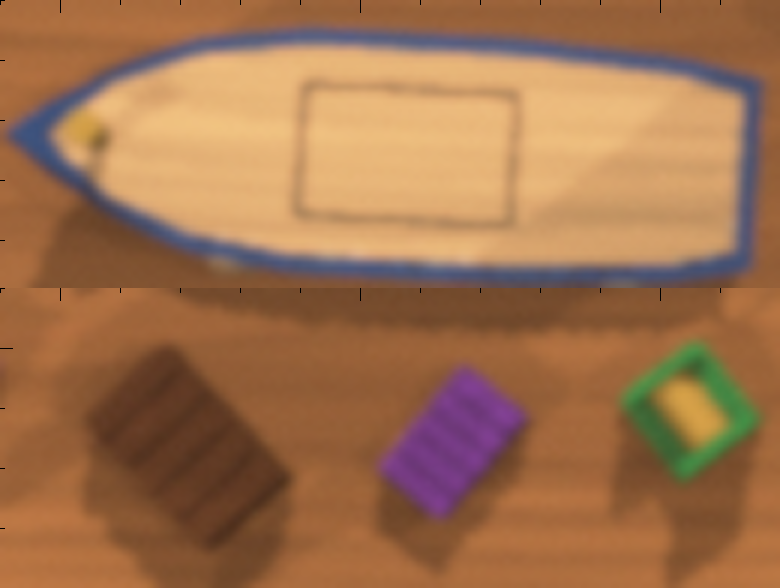

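View pics/b.png

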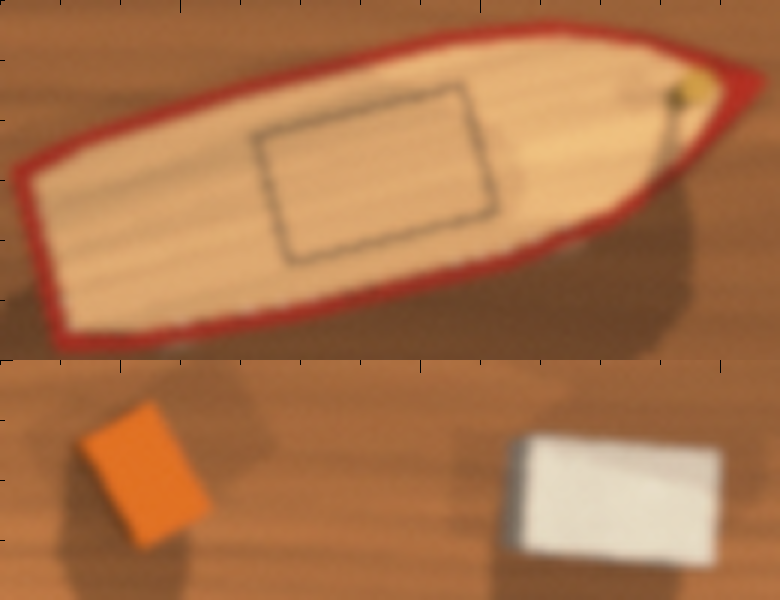

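View pics/c.png

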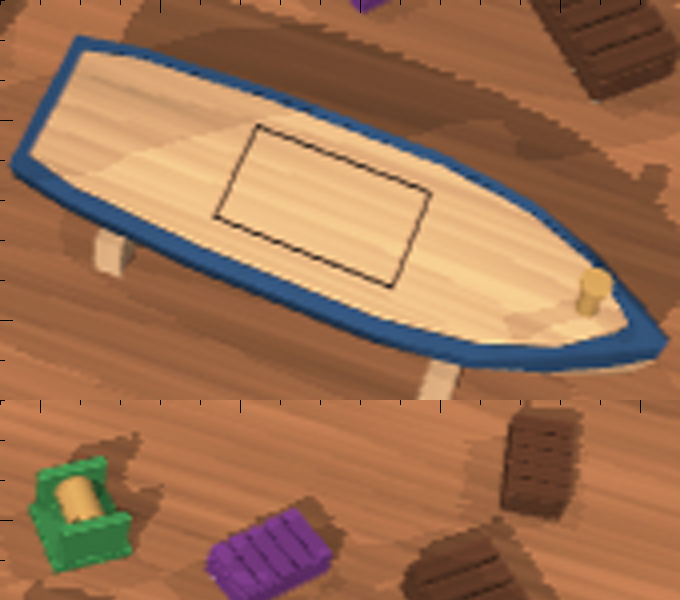

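View pics/d.png

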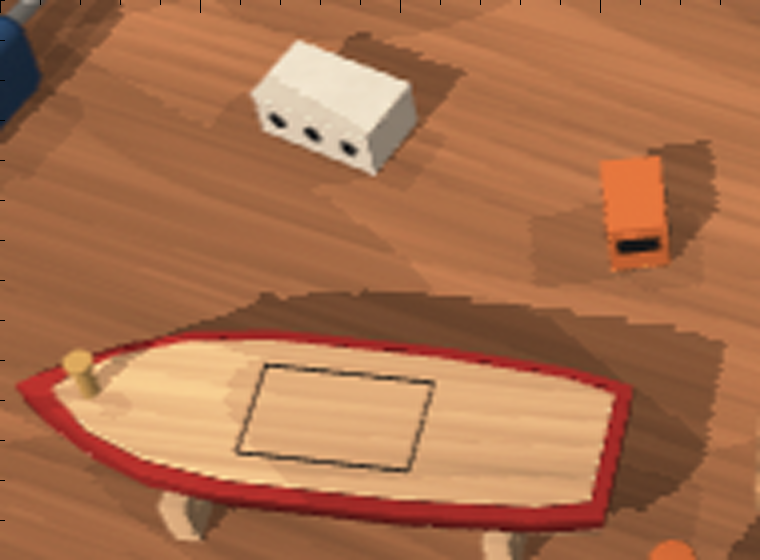

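Crops: a shows the blue rectangle, dark hatch, purple block and winch. b shows the red rectangle, wheelhouse and cabin. c and d show the same from the scene camera. I have the corners and need one more scene crop of the winch and hatch.

```bash
cat > m.py <<'E'
from h import *
d=pickle.load(open("s0.pkl","rb"));T=d["top"];S=d["scene"]
def o(p,x,y,k,y0=0): return [(x+(u+.5)/k-.5,y+(v-y0+.5)/k-.5) for u,v in p]
def show(n,t,s):
    R=[tri((T,a),(S,b)) for a,b in zip(t,s)];P=np.array([q[0] for q in R])
    e=[np.linalg.norm(P[i]-P[i-1]) for i in range(4)]
    print(n,P.round(0).tolist(),"miss",[round(q[1],1) for q in R],"edges",np.round(e,0),"ctr",P.mean(0).round(1))
    for i in (0,1):
        v=(P[1+i]-P[i])+(P[2+i]-P[(3+i)%4]) ; print("  dir",np.degrees(np.arctan2(v[1],v[0])).round(1),np.linalg.norm(v)/2)
E
cat > m1.py <<'E'
from m import *
show("blue",o([(304,83),(519,95),(512,224),(297,215)],190,165,6),o([(392,287),(215,216),(258,125),(431,192)],310,270,4))
show("red",o([(255,137),(462,85),(495,212),(290,265)],370,155,6),o([(409,470),(237,453),(266,366),(433,383)],100,155,4))
show("cabin",o([(525,434),(722,450),(715,568),(520,551)],380,250,6,360),o([(368,133),(252,93),(297,41),(410,85)],100,155,4))
show("wheel",o([(80,438),(153,400),(212,507),(143,550)],380,250,6,360),o([(666,228),(608,235),(600,163),(660,157)],100,155,4))
cv2.imwrite("pics/e.png",crop(S["img"],340,225,150,75,5))
E
python3 m1.py
```

```text
blue [[633.0, 230.0, 61.0], [628.0, 151.0, 61.0], [580.0, 153.0, 62.0], [584.0, 232.0, 61.0]] miss [np.float64(0.5), np.float64(1.1), np.float64(1.7), np.float64(1.0)] edges [49. 79. 48. 79.] ctr [606.4 191.5  61.3]
  dir -93.3 79.07472171312197
  dir 176.8 48.831432171542275
red [[634.0, -150.0, 62.0], [653.0, -227.0, 61.0], [606.0, -238.0, 61.0], [586.0, -163.0, 60.0]] miss [np.float64(0.8), np.float64(0.9), np.float64(0.5), np.float64(0.7)] edges [49. 79. 49. 78.] ctr [ 619.7 -194.4   60.8]
  dir -75.8 78.41916324972199
  dir -165.8 48.73559462635503
cabin [[448.0, -273.0, 41.0], [442.0, -346.0, 36.0], [398.0, -344.0, 33.0], [405.0, -273.0, 34.0]] miss [np.float64(0.2), np.float64(1.4), np.float64(0.8), np.float64(0.1)] edges [44. 73. 44. 71.] ctr [ 423.2 -308.9   36.2]
  dir -95.2 72.36219570056261
  dir 178.3 43.574927416846236
wheel [[447.0, -109.0, 37.0], [461.0, -136.0, 36.0], [421.0, -157.0, 38.0], [405.0, -132.0, 36.0]] miss [np.float64(0.4), np.float64(1.5), np.float64(0.8), np.float64(0.9)] edges [47. 30. 45. 30.] ctr [ 433.4 -133.5   36.5]
  dir -60.3 29.95047247382723
  dir -151.6 46.204110782510035
```

View pics/e.png

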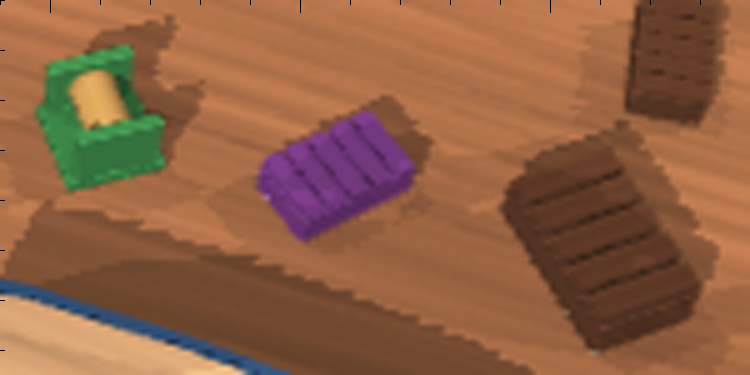

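Hatch top-face corners in e: (510,183), (607,140), (697,283), (600,322). Winch cheek tops: (72,140)-(163,120) front, (48,65)-(132,47) rear.

```bash
cat > m2.py <<'E'
from m import *
show("hatch",o([(168,346),(88,420),(210,550),(291,478)],190,240,6,288),o([(600,322),(697,283),(607,140),(510,183)],340,225,5))
show("winch",o([(700,342),(620,405),(685,480),(760,420)],190,240,6,288),o([(72,140),(163,120),(132,47),(48,65)],340,225,5))
def top(n,p,z):
    P=np.array([atz(T,q,z) for q in p]);v=P[1]-P[0]+P[2]-P[3];w=P[2]-P[1]+P[3]-P[0];a=lambda v:np.degrees(np.arctan2(v[1],v[0])).round(1)
    print(n,P.mean(0).round(1),a(v),np.linalg.norm(v)/2,a(w),np.linalg.norm(w)/2)
top("blue",o([(304,83),(519,95),(512,224),(297,215)],190,165,6),56)
top("red",o([(255,137),(462,85),(495,212),(290,265)],370,155,6),56)
top("cabin",o([(525,434),(722,450),(715,568),(520,551)],380,250,6,360),30)
top("wheel",o([(80,438),(153,400),(212,507),(143,550)],380,250,6,360),32)
top("hatch",o([(168,346),(88,420),(210,550),(291,478)],190,240,6,288),24)
top("winch",o([(700,342),(620,405),(685,480),(760,420)],190,240,6,288),32)
top("posts",o([(82,130)]*4,190,165,6),79)
top("postr",o([(696,85)]*4,370,155,6),79)
top("bottle",[(348,160)]*4,105)
# flange/wrist camera offset in tool frame
from bench import status
from scipy.spatial.transform import Rotation as Ro
s=status.sense();W=d["wrist"];Rt=Ro.from_euler("xyz",s["tcp_rot"],degrees=True).as_matrix()
print("cam in tool",Rt.T@(-W["R"].T@W["t"]-s["tool_pos"]),"axes",(Rt.T@W["R"].T).round(3),Rt.round(3))
E
python3 m2.py
```

```text
hatch [[478.0, 287.0, 25.0], [450.0, 316.0, 27.0], [401.0, 270.0, 29.0], [428.0, 241.0, 22.0]] miss [np.float64(1.5), np.float64(1.5), np.float64(2.5), np.float64(2.1)] edges [68. 41. 68. 40.] ctr [439.3 278.7  26. ]
  dir 133.3 40.41285347761261
  dir -137.0 67.79622793749837
winch [[478.0, 84.0, 37.0], [455.0, 114.0, 35.0], [427.0, 91.0, 34.0], [449.0, 63.0, 37.0]] miss [np.float64(0.7), np.float64(0.0), np.float64(1.3), np.float64(2.0)] edges [36. 37. 37. 35.] ctr [452.4  88.   35.8]
  dir 128.5 36.34316166033793
  dir -142.6 36.432199243643616
blue [607.7 191.2  56. ] -93.0 79.96547969415296 177.5 48.945889995164165
red [ 620.9 -196.2   56. ] -75.8 78.65199679051075 -166.3 49.10562689203763
cabin [ 423.5 -311.4   30. ] -94.9 72.83813338220673 175.5 43.814917145118436
wheel [ 433.8 -135.1   32. ] -60.6 30.593685538265387 -151.6 46.419313971921795
hatch [439.7 277.2  24. ] 132.4 40.74011654812435 -136.4 68.33095692286052
winch [452.9  87.2  32. ] 128.4 36.993117630863104 -140.7 37.0470718500709
posts [612.7 306.5  79. ] 0.0 0.0 0.0 0.0
postr [ 648.7 -307.3   79. ] 0.0 0.0 0.0 0.0
bottle [662.9  -8.  105. ] 0.0 0.0 0.0 0.0
cam in tool [  67.18817456   -0.24687205 -142.65398216] axes [[ 0.002 -0.963 -0.27 ]
 [ 1.     0.001  0.001]
 [-0.001 -0.27   0.963]] [[-0.928  0.372 -0.001]
 [ 0.372  0.928 -0.001]
 [ 0.    -0.001 -1.   ]]
```

The heights check out: deck at about 56-61, block tops within about 5 mm. The post positions also agree with the hull axes. Hull blue is at (607.7,191.2) heading 87°, and red is at (620.9,-196.2) heading -75.8°. First move is to above the hatch.

```bash
cat > go.py <<'E'
import sys,numpy as np
from bench import status
from scipy.spatial.transform import Rotation as Ro
s=status.sense();x,y,z,phi=map(float,sys.argv[1:5])
R=Ro.from_euler("xyz",s["tcp_rot"],degrees=True);p=s["tool_pos"]
G=Ro.from_euler("xyz",[180,0,phi+90],degrees=True)
print("t",round(s["time"],1),"pos",p.round(1),"phi",round((s["tcp_rot"][2]-90+180)%360-180,1),"gap",round(s["finger_gap"],1),"grip",round(s["grip_force"],1),"q",s["joint_pos"].round(0))
print("shift cm",(R.inv().apply(np.array([x,y,z])-p)/10).round(2),"turn",(R.inv()*G).as_rotvec().round(3))
E
python3 go.py 439.7 277.2 150 -47.1
```

```text
t 0.1 pos [222.8 556.7 230.5] phi 68.2 gap 85.6 grip 0.0 q [63.  8. 85.  0. 87. -5.]
shift cm [-30.52 -17.87   8.07] turn [-1.000e-03  1.000e-03  2.012e+00]
```

```bash
python3 -m handwheel '{"series": [[[-30.5,-17.9,8,0,0,2.01,1],[-30.5,-17.9,8,0,0,2.01,1],[-30.5,-17.9,8,0,0,2.01,1],[-30.5,-17.9,8,0,0,2.01,1],[-30.5,-17.9,8,0,0,2.01,1],[-30.5,-17.9,8,0,0,2.01,1],[-30.5,-17.9,8,0,0,2.01,1],[-30.5,-17.9,8,0,0,2.01,1],[-30.5,-17.9,8,0,0,2.01,1],[-30.5,-17.9,8,0,0,2.01,1],[-30.5,-17.9,8,0,0,2.01,1],[-30.5,-17.9,8,0,0,2.01,1]]]}'; python3 go.py 439.7 277.2 5 -47.1
python3 - <<'E'
from bench import eyes
from h import *
s=eyes.snapshot("wrist");i=s["img"][:,:,::-1].copy()
def box(c,a,l,w,z):
    a=np.radians(a);u=np.array([np.cos(a),np.sin(a)]);v=np.array([-u[1],u[0]])
    return np.array([[*(np.array(c)+i*u*l/2+j*v*w/2),z] for i,j in((1,1),(1,-1),(-1,-1),(-1,1))])
cv2.polylines(i,[proj(s,box((439.7,277.2),42.9,70,42,24)).round().astype(int)],1,(0,255,255),1)
cv2.imwrite("pics/w1.png",i)
E
```

```text
time: 1.65
tool_pos: [439.4, 277.4, 151.0]
tcp_rot: [-180.0, 0.0, 43.1]
ft_force: [0.4, -0.1, -0.4]
finger_gap: 85.5
grip_force: 0.0
t 1.6 pos [439.4 277.4 151. ] phi -46.9 gap 85.5 grip 0.0 q [ 27.  -2. 104.   0.  78.  74.]
shift cm [ 0.02  0.04 14.6 ] turn [-0.     0.001  0.003]
```

View pics/w1.png

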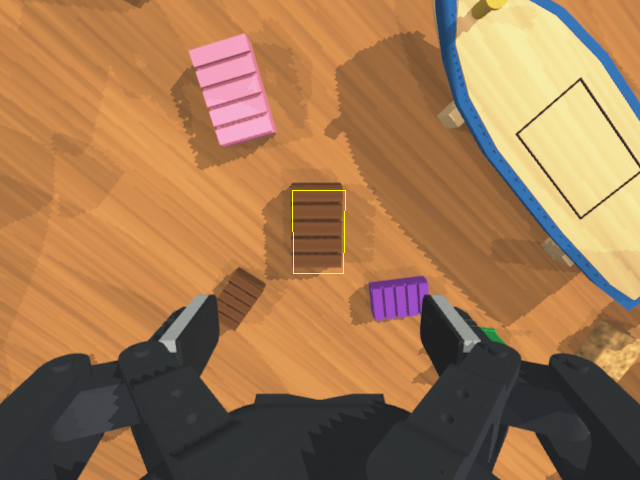

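The wrist view shows the hatch about 6 px (4 mm) further along tool +x than the outline. I'll split the difference between cameras, then grasp.

```bash
python3 -m handwheel '{"series": [[[0.3,0,5,0,0,0,1],[0.3,0,10,0,0,0,1],[0.3,0,13,0,0,0,1],[0.3,0,14.6,0,0,0,1],[0.3,0,14.6,0,0,0,0.3],[0.3,0,14.6,0,0,0,0.3],[0.3,0,14.6,0,0,0,0.3],[0.3,0,14.6,0,0,0,0.3],[0.3,0,14.6,0,0,0,0.3],[0.3,0,14.6,0,0,0,0.3],[0.3,0,14.6,0,0,0,0.3]]]}' 30;python3 go.py 620.9 -196.2 180 14.2
```

```text
time: 3.08
tool_pos: [443.4, 280.3, 7.3]
tcp_rot: [179.9, -0.2, 43.0]
ft_force: [-0.4, -0.8, 6.5]
finger_gap: 41.3
grip_force: 32.1
t 3.1 pos [443.4 280.3   7.3] phi -47.0 gap 41.3 grip 32.1 q [ 27.   9. 108.  -0.  62.  74.]
shift cm [-19.48  46.97 -17.29] turn [ 0.003 -0.003 -1.068]
```

```bash
python3 -m handwheel '{"series": [[[0,0,-6,0,0,0,0.3],[0,0,-12,0,0,0,0.3],[0,0,-17,0,0,0,0.3],[-10,24,-17.3,0,0,-0.54,0.3],[-19.5,47,-17.3,0,0,-1.07,0.3],[-19.5,47,-17.3,0,0,-1.07,0.3],[-19.5,47,-17.3,0,0,-1.07,0.3],[-19.5,47,-17.3,0,0,-1.07,0.3],[-19.5,47,-17.3,0,0,-1.07,0.3],[-19.5,47,-17.3,0,0,-1.07,0.3],[-19.5,47,-17.3,0,0,-1.07,0.3],[-19.5,47,-17.3,0,0,-1.07,0.3]]]}';python3 go.py 620.9 -196.2 65 14.2
python3 - <<'E'
from bench import eyes
from h import *
s=eyes.snapshot("wrist");i=s["img"][:,:,::-1].copy();pickle.dump(s,open("w2.pkl","wb"))
def box(c,a,l,w,z):
    a=np.radians(a);u=np.array([np.cos(a),np.sin(a)]);v=np.array([-u[1],u[0]])
    return np.array([[*(np.array(c)+i*u*l/2+j*v*w/2),z] for i,j in((1,1),(1,-1),(-1,-1),(-1,1))])
cv2.polylines(i,[proj(s,box((620.9,-196.2),-75.8,80,50,56)).round().astype(int)],1,(0,255,255),1)
cv2.imwrite("pics/w2.png",i)
E
```

```text
time: 4.58
tool_pos: [620.3, -200.0, 178.7]
tcp_rot: [180.0, 0.0, 104.2]
ft_force: [-0.1, 0.5, 0.3]
finger_gap: 41.4
grip_force: 31.3
t 4.6 pos [ 620.3 -200.   178.7] phi 14.2 gap 41.4 grip 31.3 q [-22.  17.  80.  -0.  83. -37.]
shift cm [ 0.37  0.15 11.37] turn [0.001 0.001 0.001]
```

View pics/w2.png

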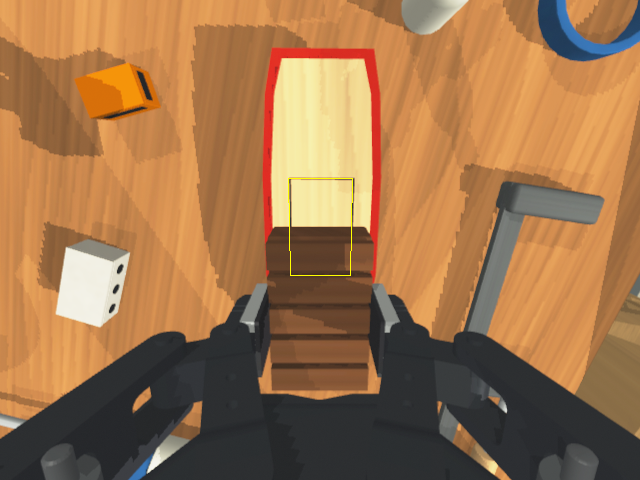

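The view shows the hatch held level, with its far edge at v≈228-238, the near edge at ≈388 and sides u≈267-373. I'll work out its offset from the tool centre.

```bash
python3 - <<'E'
from h import *
from scipy.spatial.transform import Rotation as Ro
s=pickle.load(open("w2.pkl","rb"))
R=Ro.from_euler("xyz",[180,0,104.2],degrees=True).as_matrix();p=np.array([620.3,-200,178.7])
for q in [(35,-21,7),(35,21,7),(35,-21,-17),(35,21,-17),(-35,-21,-17),(-35,21,-17)]: print(q,proj(s,R@np.array(q)+p).round(0))
# drawn rectangle of far-end stern corner check: stern deck edge
u=np.array([np.cos(np.radians(-75.8)),np.sin(np.radians(-75.8))])
print("stern centre",proj(s,np.r_[np.array([620.9,-196.2])-130*u,56]))
cv2.imwrite("pics/w2c.png",cv2.resize(s["img"][210:400,240:400,::-1],None,fx=3,fy=3,interpolation=cv2.INTER_CUBIC))
E
sleep 0
```

```text
(35, -21, 7) [[271. 221.]]
(35, 21, 7) [[364. 221.]]
(35, -21, -17) [[262. 234.]]
(35, 21, -17) [[372. 234.]]
(-35, -21, -17) [[269. 389.]]
(-35, 21, -17) [[365. 389.]]
stern centre [[320.35122358  47.92332612]]
```

View pics/w2c.png

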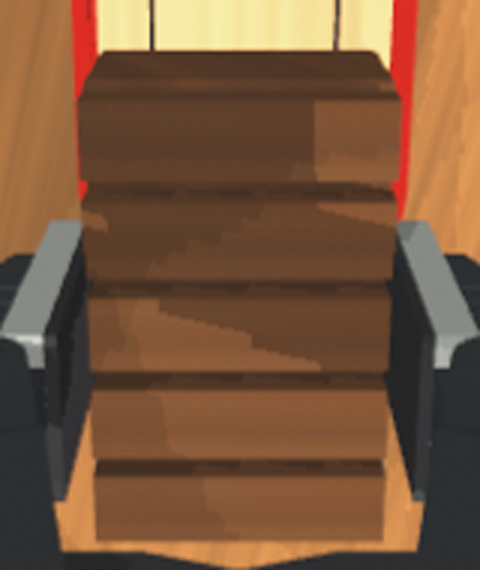

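The hatch sits about 2 mm towards tool -x in the grip, so I'll compensate and lower.

```bash
python3 -m handwheel '{"series": [[[0.55,0.15,0,0,0,0,0.3],[0.55,0.15,4,0,0,0,0.3],[0.55,0.15,8,0,0,0,0.3],[0.55,0.15,10.5,0,0,0,0.3],[0.55,0.15,11.3,0,0,0,0.3],[0.55,0.15,11.4,0,0,0,0.3],[0.55,0.15,11.4,0,0,0,0.3]]]}';python3 go.py 620.4 -194.3 63 14.2
```

```text
time: 5.5
tool_pos: [621.0, -191.5, 66.0]
tcp_rot: [179.9, 0.1, 104.3]
ft_force: [-0.4, 0.2, 0.5]
finger_gap: 41.4
grip_force: 31.3
t 5.5 pos [ 621.  -191.5   66. ] phi 14.3 gap 41.4 grip 31.3 q [-22.  22.  86.   0.  72. -36.]
shift cm [-0.26 -0.13  0.3 ] turn [0.002 0.002 0.003]
```

```bash
python3 -m handwheel '{"series": [[[0,0,0,0,0,0,0.3],[0,0,0,0,0,0,0.3],[0,0,0,0,0,0,0.3]]]}' >/dev/null;python3 go.py 620.4 -194.3 63 14.2
```

```text
t 5.9 pos [ 620.1 -191.6   64.5] phi 14.3 gap 41.4 grip 31.3 q [-22.  22.  86.  -0.  72. -36.]
shift cm [-0.27 -0.04  0.15] turn [0.    0.    0.002]
```

```bash
python3 -m handwheel '{"series": [[[-0.27,0,0,0,0,0,0.3],[-0.27,0,0.1,0,0,0,0.3],[-0.27,0,0.15,0,0,0,0.3],[-0.27,0,0.15,0,0,0,0.3],[-0.27,0,0.15,0,0,0,0.3]]]}' ;python3 go.py 620.4 -194.3 63 14.2
```

```text
time: 6.5
tool_pos: [620.9, -194.3, 63.3]
tcp_rot: [180.0, 0.0, 104.3]
ft_force: [-1.4, -0.6, 4.9]
finger_gap: 41.2
grip_force: 31.9
t 6.5 pos [ 620.9 -194.3   63.3] phi 14.3 gap 41.2 grip 31.9 q [-22.  23.  86.  -0.  72. -36.]
shift cm [ 0.01 -0.04  0.03] turn [0.    0.001 0.002]
```

```bash
python3 -m handwheel '{"series": [[[0,0,0,0,0,0,0.6],[0,0,0,0,0,0,0.8],[0,0,0,0,0,0,1],[0,0,-1,0,0,0,1],[0,0,-5,0,0,0,1],[0,0,-10,0,0,0,1],[0,0,-12,0,0,0,1],[0,0,-12,0,0,0,1],[0,0,-12,0,0,0,1]]]}' ;python3 go.py 423.5 -311 160 -4.7
```

```text
time: 7.62
tool_pos: [619.7, -193.7, 180.7]
tcp_rot: [-179.9, -0.1, 104.3]
ft_force: [-0.3, -0.5, -0.2]
finger_gap: 85.5
grip_force: 0.0
t 7.6 pos [ 619.7 -193.7  180.7] phi 14.3 gap 85.5 grip 0.0 q [-22.  17.  80.  -0.  83. -36.]
shift cm [ -6.52 -21.9    2.11] turn [-0.003 -0.001  0.332]
```

```bash
python3 -m handwheel '{"series": [[[-6.5,-21.9,2.1,0,0,0.33,1],[-6.5,-21.9,2.1,0,0,0.33,1],[-6.5,-21.9,2.1,0,0,0.33,1],[-6.5,-21.9,2.1,0,0,0.33,1],[-6.5,-21.9,2.1,0,0,0.33,1],[-6.5,-21.9,2.1,0,0,0.33,1],[-6.5,-21.9,2.1,0,0,0.33,1],[-6.5,-21.9,2.1,0,0,0.33,1],[-6.5,-21.9,2.1,0,0,0.33,1]]]}' >/dev/null;python3 go.py 423.5 -311 8 -4.7
cat > look.py <<'E'
import sys
from bench import eyes
from h import *
n=sys.argv[1];s=eyes.snapshot("wrist");i=s["img"][:,:,::-1].copy();pickle.dump(s,open(n+".pkl","wb"))
def box(x,y,a,l,w,z):
    a=np.radians(a);u=np.array([np.cos(a),np.sin(a)]);v=np.array([-u[1],u[0]])
    return np.array([[*(np.array([x,y])+i*u*l/2+j*v*w/2),z] for i,j in((1,1),(1,-1),(-1,-1),(-1,1))])
P=proj(s,box(*map(float,sys.argv[2:8])));print(P.round(0).tolist())
cv2.polylines(i,[P.round().astype(int)],1,(0,255,255),1)
cv2.imwrite(f"pics/{n}.png",i)
E
python3 look.py w3 423.5 -311 -94.7 70 42 30
```

```text
t 8.8 pos [ 425.  -310.8  161.7] phi -4.5 gap 85.2 grip 0.0 q [-42.  -1. 102.   0.  80. -37.]
shift cm [-0.03 -0.15 15.37] turn [-0.    -0.     0.003]
[[340.0, 271.0], [292.0, 270.0], [290.0, 189.0], [342.0, 189.0]]
```

View pics/w3.png

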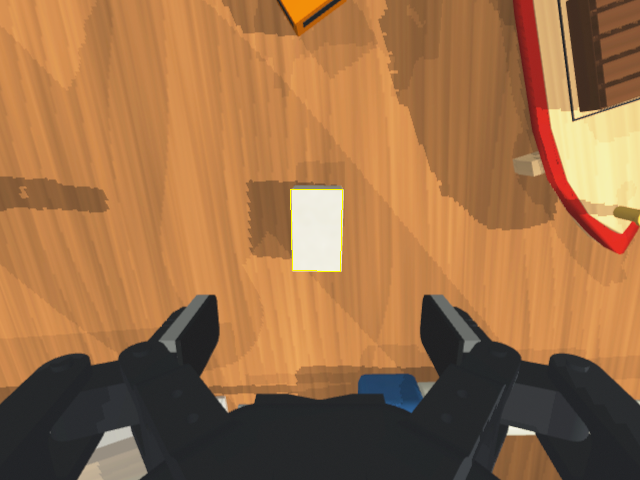

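The cabin outline matches exactly, so I'll grasp it.

```bash
python3 -m handwheel '{"series": [[[0,-0.15,5,0,0,0,1],[0,-0.15,10,0,0,0,1],[0,-0.15,14,0,0,0,1],[0,-0.15,15.2,0,0,0,1],[0,-0.15,15.2,0,0,0,0.3],[0,-0.15,15.2,0,0,0,0.3],[0,-0.15,15.2,0,0,0,0.3],[0,-0.15,15.2,0,0,0,0.3],[0,-0.15,15.2,0,0,0,0.3],[0,-0.15,15.2,0,0,0,0.3],[0,-0.15,15.2,0,0,0,0.3]]]}' 30; python3 go.py 607.7 191.2 180 -3
python3 -m handwheel '{"series": [[[0,0,-6,0,0,0,0.3],[0,0,-12,0,0,0,0.3],[0,0,-17,0,0,0,0.3],[0,0,-17,0,0,0,0.3],[0,0,-17,0,0,0,0.3]]]}' >/dev/null; python3 go.py 607.7 191.2 180 -3
```

```text
time: 10.18
tool_pos: [424.6, -312.4, 12.1]
tcp_rot: [179.8, 0.1, 85.4]
ft_force: [-0.1, -0.1, 7.9]
finger_gap: 41.3
grip_force: 31.9
t 10.2 pos [ 424.6 -312.4   12.1] phi -4.6 gap 41.3 grip 31.9 q [-42.   9. 108.   0.  63. -37.]
shift cm [ 51.62  14.29 -16.87] turn [ 0.003  0.003 -0.028]
t 10.8 pos [ 423.  -311.   179.8] phi -4.6 gap 41.2 grip 31.2 q [-42.  -2. 101.  -0.  82. -37.]
shift cm [ 5.154e+01  1.440e+01 -3.000e-02] turn [ 0.     0.    -0.028]
```

```bash
python3 -m handwheel '{"series": [[[51.5,14.4,0,0,0,-0.028,0.3],[51.5,14.4,0,0,0,-0.028,0.3],[51.5,14.4,0,0,0,-0.028,0.3],[51.5,14.4,0,0,0,-0.028,0.3],[51.5,14.4,0,0,0,-0.028,0.3],[51.5,14.4,0,0,0,-0.028,0.3],[51.5,14.4,0,0,0,-0.028,0.3],[51.5,14.4,0,0,0,-0.028,0.3],[51.5,14.4,0,0,0,-0.028,0.3],[51.5,14.4,0,0,0,-0.028,0.3],[51.5,14.4,0,0,0,-0.028,0.3],[51.5,14.4,0,0,0,-0.028,0.3]]]}' >/dev/null
python3 -m handwheel '{"series": [[[0,0,0,0,0,0,0.3],[0,0,0,0,0,0,0.3],[0,0,0,0,0,0,0.3]]]}' >/dev/null
python3 go.py 607.7 191.2 72 -3
python3 look.py w4 607.7 191.2 87 80 50 56
python3 - <<'E'
from h import *
from bench import status
from scipy.spatial.transform import Rotation as Ro
st=status.sense();s=pickle.load(open("w4.pkl","rb"))
R=Ro.from_euler("xyz",st["tcp_rot"],degrees=True).as_matrix();p=st["tool_pos"]
for q in [(35,-21,12),(35,21,12),(35,-21,-18),(35,21,-18),(-35,-21,-18),(-35,21,-18)]: print(q,proj(s,R@np.array(q)+p).round(0))
E
```

```text
t 12.7 pos [607.8 190.5 180. ] phi -3.0 gap 41.1 grip 31.2 q [13. 15. 83. -0. 83. 16.]
shift cm [ 0.07 -0.02 10.8 ] turn [ 0. -0. -0.]
[[285.0, 182.0], [350.0, 182.0], [347.0, 278.0], [288.0, 278.0]]
(35, -21, 12) [[272. 219.]]
(35, 21, 12) [[362. 219.]]
(35, -21, -18) [[261. 235.]]
(35, 21, -18) [[372. 235.]]
(-35, -21, -18) [[268. 391.]]
(-35, 21, -18) [[365. 391.]]
```

View pics/w4.png

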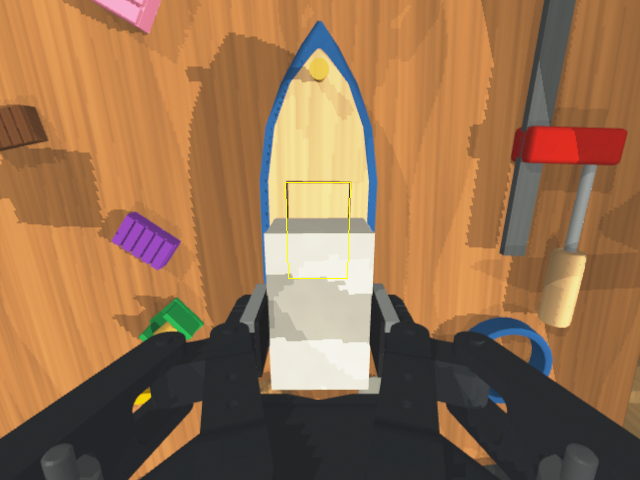

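The cabin is centred in the grip and the rectangle outline agrees, so I'll lower it.

```bash
python3 -m handwheel '{"series": [[[0.07,0,4,0,0,0,0.3],[0.07,0,8,0,0,0,0.3],[0.07,0,10.2,0,0,0,0.3],[0.07,0,10.9,0,0,0,0.3],[0.07,0,11.1,0,0,0,0.3],[0.07,0,11.1,0,0,0,0.3],[0.07,0,11.1,0,0,0,0.3]]]}';python3 go.py 607.7 191.2 68 -3
```

```text
time: 13.6
tool_pos: [608.7, 191.7, 70.3]
tcp_rot: [179.9, -0.0, 87.0]
ft_force: [-0.2, -0.5, -1.4]
finger_gap: 41.2
grip_force: 31.2
t 13.6 pos [608.7 191.7  70.3] phi -3.0 gap 41.2 grip 31.2 q [13. 20. 88. -0. 72. 16.]
shift cm [-0.05 -0.1   0.23] turn [ 0.002 -0.001  0.   ]
```

```bash
python3 -m handwheel '{"series": [[[0,-0.1,0.1,0,0,0,0.3],[0,-0.1,0.2,0,0,0,0.3],[0,-0.1,0.2,0,0,0,0.3],[0,-0.1,0.2,0,0,0,0.3]]]}';python3 go.py 607.7 191.2 68 -3
```

```text
time: 14.1
tool_pos: [607.2, 191.7, 68.2]
tcp_rot: [179.9, -0.0, 87.0]
ft_force: [-3.1, -0.4, 7.6]
finger_gap: 41.2
grip_force: 32.1
t 14.1 pos [607.2 191.7  68.2] phi -3.0 gap 41.2 grip 32.1 q [13. 20. 88. -0. 72. 16.]
shift cm [-0.04  0.05  0.02] turn [ 0.001 -0.     0.   ]
```

Contact. I'll release and lift, then go to the wheelhouse.

```bash
python3 -m handwheel '{"series": [[[0,0,0,0,0,0,0.6],[0,0,0,0,0,0,0.8],[0,0,0,0,0,0,1],[0,0,-1,0,0,0,1],[0,0,-5,0,0,0,1],[0,0,-10,0,0,0,1],[0,0,-12,0,0,0,1],[0,0,-12,0,0,0,1],[0,0,-12,0,0,0,1]]]}' >/dev/null;python3 go.py 434 -134.5 160 -61.1
```

```text
t 15.2 pos [605.8 191.3 184.7] phi -3.0 gap 85.5 grip 0.0 q [13. 14. 82. -0. 83. 16.]
shift cm [-33.43 -15.45   2.54] turn [-0.002  0.002  1.014]
```

```bash
python3 -m handwheel '{"series": [[[-33.4,-15.4,2.5,0,0,1.014,1],[-33.4,-15.4,2.5,0,0,1.014,1],[-33.4,-15.4,2.5,0,0,1.014,1],[-33.4,-15.4,2.5,0,0,1.014,1],[-33.4,-15.4,2.5,0,0,1.014,1],[-33.4,-15.4,2.5,0,0,1.014,1],[-33.4,-15.4,2.5,0,0,1.014,1],[-33.4,-15.4,2.5,0,0,1.014,1],[-33.4,-15.4,2.5,0,0,1.014,1],[-33.4,-15.4,2.5,0,0,1.014,1],[-33.4,-15.4,2.5,0,0,1.014,1],[-33.4,-15.4,2.5,0,0,1.014,1]]]}' >/dev/null;python3 go.py 434 -134.5 10 -61.1
python3 look.py w5 434 -134.5 28.9 46 30 32
python3 - <<'E'
from h import *
s=pickle.load(open("w5.pkl","rb"));b=cv2.cvtColor(s["img"],cv2.COLOR_RGB2HSV)
m=cv2.inRange(b,(4,190,120),(11,255,255));n,l,st,c=cv2.connectedComponentsWithStats(m)
for k in np.argsort(-st[1:,4])[:3]+1: print(st[k],cv2.minAreaRect(np.argwhere(l==k)[:,::-1].astype(np.float32)))
E
```

```text
t 16.7 pos [ 435.8 -133.7  161.8] phi -61.0 gap 85.5 grip 0.0 q [-24. -13. 112.   0.  81.  38.]
shift cm [-2.000e-01 -1.000e-02  1.518e+01] turn [ 0.    -0.     0.001]
[[299.0, 207.0], [336.0, 207.0], [336.0, 261.0], [300.0, 261.0]]
[609 139   5   1   5] ((611.0, 139.0), (4.0, 0.0), 180.0)
[594 137   4   1   4] ((595.5, 137.0), (3.0, 0.0), 180.0)
[602 138   3   1   3] ((603.0, 138.0), (2.0, 0.0), 180.0)
```

View pics/w5.png

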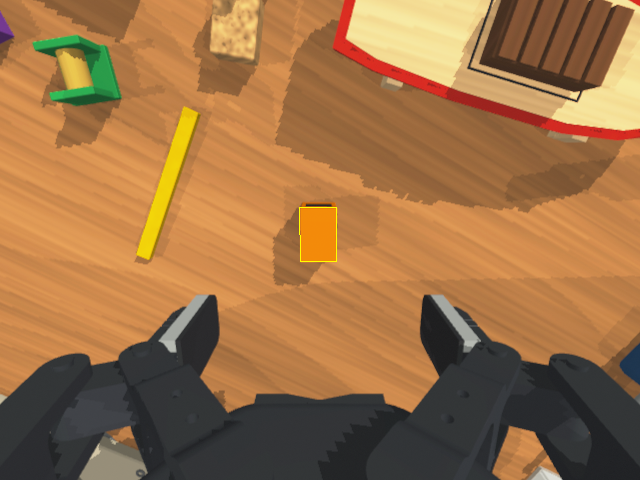

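The wheelhouse outline matches, and the hatch sits inside its rectangle at upper right. I'll grasp.

```bash
python3 -m handwheel '{"series": [[[-0.2,0,5,0,0,0,1],[-0.2,0,10,0,0,0,1],[-0.2,0,14,0,0,0,1],[-0.2,0,15.1,0,0,0,1],[-0.2,0,15.1,0,0,0,0.15],[-0.2,0,15.1,0,0,0,0.15],[-0.2,0,15.1,0,0,0,0.15],[-0.2,0,15.1,0,0,0,0.15],[-0.2,0,15.1,0,0,0,0.15],[-0.2,0,15.1,0,0,0,0.15],[-0.2,0,15.1,0,0,0,0.15],[-0.2,0,15.1,0,0,0,0.15]]]}' 30; python3 go.py 607.7 191.2 180 -3
python3 -m handwheel '{"series": [[[0,0,-6,0,0,0,0.15],[0,0,-12,0,0,0,0.15],[0,0,-17,0,0,0,0.15],[0,0,-19,0,0,0,0.15],[0,0,-19,0,0,0,0.15]]]}' >/dev/null; python3 go.py 607.2 191.7 200 -3
```

```text
time: 18.27
tool_pos: [435.4, -135.7, 12.6]
tcp_rot: [179.9, -0.1, 28.9]
ft_force: [-1.0, 1.3, 7.6]
finger_gap: 29.4
grip_force: 30.7
t 18.3 pos [ 435.4 -135.7   12.6] phi -61.1 gap 29.4 grip 30.7 q [-24.  -2. 119.  -0.  62.  37.]
shift cm [ 30.92 -20.23 -16.73] turn [ 0.003 -0.    -1.014]
t 18.9 pos [ 435.2 -135.6  203.3] phi -61.1 gap 29.6 grip 30.1 q [-24. -15. 110.   0.  85.  37.]
shift cm [ 30.88 -20.33   0.34] turn [ 5.000e-03 -1.000e-03 -1.014e+00]
```

```bash
python3 -m handwheel '{"series": [[[30.9,-20.3,0.3,0,0,-1.014,0.15],[30.9,-20.3,0.3,0,0,-1.014,0.15],[30.9,-20.3,0.3,0,0,-1.014,0.15],[30.9,-20.3,0.3,0,0,-1.014,0.15],[30.9,-20.3,0.3,0,0,-1.014,0.15],[30.9,-20.3,0.3,0,0,-1.014,0.15],[30.9,-20.3,0.3,0,0,-1.014,0.15],[30.9,-20.3,0.3,0,0,-1.014,0.15],[30.9,-20.3,0.3,0,0,-1.014,0.15],[30.9,-20.3,0.3,0,0,-1.014,0.15],[30.9,-20.3,0.3,0,0,-1.014,0.15],[30.9,-20.3,0.3,0,0,-1.014,0.15]]]}' >/dev/null; python3 -m handwheel '{"series": [[[0,0,0,0,0,0,0.15],[0,0,0,0,0,0,0.15],[0,0,0,0,0,0,0.15]]]}' >/dev/null; python3 go.py 607.2 192 102 -3
```

```text
t 20.8 pos [606.1 192.2 197.7] phi -3.0 gap 29.5 grip 30.1 q [13. 14. 82.  0. 85. 16.]
shift cm [-0.01  0.11  9.57] turn [-0.  0.  0.]
```

```bash
python3 -m handwheel '{"series": [[[0,0.1,4,0,0,0,0.15],[0,0.1,7.5,0,0,0,0.15],[0,0.1,9,0,0,0,0.15],[0,0.1,9.5,0,0,0,0.15],[0,0.1,9.5,0,0,0,0.15],[0,0.1,9.5,0,0,0,0.15],[0,0.1,9.5,0,0,0,0.15]]]}';python3 go.py 607.2 192 98.6 -3
```

```text
time: 21.65
tool_pos: [607.9, 192.3, 104.1]
tcp_rot: [179.9, -0.0, 87.0]
ft_force: [0.3, 0.4, 0.2]
finger_gap: 29.4
grip_force: 30.1
t 21.6 pos [607.9 192.3 104.1] phi -3.0 gap 29.4 grip 30.1 q [13. 18. 87.  0. 75. 16.]
shift cm [-0.03 -0.07  0.55] turn [ 0.002 -0.001  0.   ]
```

```bash
python3 -m handwheel '{"series": [[[0,-0.07,0.2,0,0,0,0.15],[0,-0.07,0.35,0,0,0,0.15],[0,-0.07,0.45,0,0,0,0.15],[0,-0.07,0.45,0,0,0,0.15],[0,-0.07,0.45,0,0,0,0.15]]]}';python3 go.py 607.2 192 98.6 -3
```

```text
time: 22.28
tool_pos: [606.5, 192.1, 98.7]
tcp_rot: [180.0, -0.0, 87.0]
ft_force: [-1.4, -1.1, 5.0]
finger_gap: 29.7
grip_force: 30.6
t 22.3 pos [606.5 192.1  98.7] phi -3.0 gap 29.7 grip 30.6 q [13. 18. 87. -0. 75. 16.]
shift cm [-0.01  0.07  0.01] turn [ 0. -0.  0.]
```

```bash
python3 -m handwheel '{"series": [[[0,0,0,0,0,0,0.5],[0,0,0,0,0,0,0.7],[0,0,0,0,0,0,1],[0,0,0,0,0,0,1],[0,0,-3,0,0,0,1],[0,0,-7,0,0,0,1],[0,0,-10,0,0,0,1],[0,0,-10,0,0,0,1],[0,0,-10,0,0,0,1]]]}' >/dev/null;python3 go.py 453 87.5 160 38.8
```

```text
t 23.4 pos [606.1 192.  197.4] phi -3.0 gap 85.4 grip 0.0 q [13. 14. 82. -0. 85. 16.]
shift cm [-11.23 -14.74   3.76] turn [-0.001 -0.    -0.729]
```

```bash
python3 -m handwheel '{"series": [[[-11.2,-14.7,3.7,0,0,-0.729,1],[-11.2,-14.7,3.7,0,0,-0.729,1],[-11.2,-14.7,3.7,0,0,-0.729,1],[-11.2,-14.7,3.7,0,0,-0.729,1],[-11.2,-14.7,3.7,0,0,-0.729,1],[-11.2,-14.7,3.7,0,0,-0.729,1],[-11.2,-14.7,3.7,0,0,-0.729,1],[-11.2,-14.7,3.7,0,0,-0.729,1],[-11.2,-14.7,3.7,0,0,-0.729,1],[-11.2,-14.7,3.7,0,0,-0.729,1]]]}' >/dev/null;python3 go.py 453 87.5 10 38.8
python3 look.py w6 453 87.5 128.8 34 40 32
python3 - <<'E'
from h import *
s=pickle.load(open("w6.pkl","rb"));b=cv2.cvtColor(s["img"],cv2.COLOR_RGB2HSV)
m=cv2.inRange(b,(50,100,30),(80,255,255));n,l,st,c=cv2.connectedComponentsWithStats(m)
for k in np.argsort(-st[1:,4])[:2]+1: print(st[k],cv2.minAreaRect(np.argwhere(l==k)[:,::-1].astype(np.float32)))
m=cv2.inRange(b,(8,100,80),(28,255,255))[190:290,270:370];
k=np.where(m==0,1,0)
for y in range(0,100,5): print(''.join('.#'[int(v)] for v in (b[190+y,270:370:2,0]>45)&(b[190+y,270:370:2,0]<85)))
E
```

```text
t 24.6 pos [453.9  88.  161.3] phi 38.8 gap 85.4 grip 0.0 q [  5. -12. 111.   0.  80. -34.]
shift cm [ 0.02 -0.1  15.13] turn [-0. -0. -0.]
[[293.0, 210.0], [342.0, 210.0], [341.0, 250.0], [293.0, 250.0]]
[ 296  200   49   50 1390] ((319.724853515625, 224.50564575195312), (48.15994644165039, 48.15994644165039), 1.432096242904663)
..................................................
..................................................
...............######.............................
..............#######################.............
.............########################.............
.............#########################............
.............####.................###.............
.............####.................###.............
.............####.................###.............
.............####................####.............
.............########################.............
.............####................####.............
..................................................
..................................................
..................................................
..................................................
..................................................
..................................................
..................................................
..................................................
```

The winch's cheeks are at u≈296-302 and 338-344, v≈205-249. That matches the prediction, with the drum across the closing line. I'll grasp.

```bash
python3 -m handwheel '{"series": [[[0,0,5,0,0,0,1],[0,0,10,0,0,0,1],[0,0,14,0,0,0,1],[0,0,15.1,0,0,0,1],[0,0,15.1,0,0,0,0.3],[0,0,15.1,0,0,0,0.3],[0,0,15.1,0,0,0,0.3],[0,0,15.1,0,0,0,0.3],[0,0,15.1,0,0,0,0.3],[0,0,15.1,0,0,0,0.3],[0,0,15.1,0,0,0,0.3],[0,0,15.1,0,0,0,0.3]]]}' 30; python3 go.py 638.6 -266 200 14.2
python3 -m handwheel '{"series": [[[0,0,-6,0,0,0,0.3],[0,0,-12,0,0,0,0.3],[0,0,-17,0,0,0,0.3],[0,0,-19,0,0,0,0.3],[0,0,-19,0,0,0,0.3]]]}' >/dev/null; python3 go.py 638.6 -266 200 14.2
```

```text
time: 26.2
tool_pos: [455.8, 88.1, 12.4]
tcp_rot: [179.8, 0.1, 128.8]
ft_force: [0.4, 0.5, 5.7]
finger_gap: 39.2
grip_force: 31.4
t 26.2 pos [455.8  88.1  12.4] phi 38.8 gap 39.2 grip 31.4 q [  5.  -0. 118.  -0.  62. -34.]
shift cm [-39.09  -7.87 -18.7 ] turn [0.004 0.001 0.429]
t 26.8 pos [455.4  88.  203.1] phi 38.8 gap 39.1 grip 31.0 q [  5. -14. 109.  -0.  85. -34.]
shift cm [-39.07  -7.9    0.39] turn [0.005 0.002 0.429]
```

```bash
python3 -m handwheel '{"series": [[[-39.1,-7.9,0.3,0,0,0.429,0.3],[-39.1,-7.9,0.3,0,0,0.429,0.3],[-39.1,-7.9,0.3,0,0,0.429,0.3],[-39.1,-7.9,0.3,0,0,0.429,0.3],[-39.1,-7.9,0.3,0,0,0.429,0.3],[-39.1,-7.9,0.3,0,0,0.429,0.3],[-39.1,-7.9,0.3,0,0,0.429,0.3],[-39.1,-7.9,0.3,0,0,0.429,0.3],[-39.1,-7.9,0.3,0,0,0.429,0.3],[-39.1,-7.9,0.3,0,0,0.429,0.3],[-39.1,-7.9,0.3,0,0,0.429,0.3],[-39.1,-7.9,0.3,0,0,0.429,0.3]]]}' >/dev/null; python3 -m handwheel '{"series": [[[0,0,0,0,0,0,0.3],[0,0,0,0,0,0,0.3],[0,0,0,0,0,0,0.3]]]}' >/dev/null; python3 go.py 638.6 -266 74 14.2
```

```text
t 28.7 pos [ 637.2 -266.4  197.3] phi 14.2 gap 39.2 grip 30.9 q [-27.  22.  71.   0.  86. -41.]
shift cm [ 0.    0.15 12.33] turn [-0. -0.  0.]
```

```bash
python3 -m handwheel '{"series": [[[0,0.15,5,0,0,0,0.3],[0,0.15,9,0,0,0,0.3],[0,0.15,11.5,0,0,0,0.3],[0,0.15,12.2,0,0,0,0.3],[0,0.15,12.2,0,0,0,0.3],[0,0.15,12.2,0,0,0,0.3],[0,0.15,12.2,0,0,0,0.3]]]}';python3 go.py 638.6 -266 68.4 14.2
```

```text
time: 29.58
tool_pos: [639.6, -266.5, 77.1]
tcp_rot: [179.9, 0.1, 104.2]
ft_force: [0.7, -0.0, -1.8]
finger_gap: 39.5
grip_force: 30.9
t 29.6 pos [ 639.6 -266.5   77.1] phi 14.2 gap 39.5 grip 30.9 q [-27.  28.  77.   0.  75. -41.]
shift cm [ 0.07 -0.08  0.87] turn [0.002 0.002 0.   ]
```

```bash
python3 -m handwheel '{"series": [[[0.05,-0.05,0.4,0,0,0,0.3],[0.05,-0.05,0.6,0,0,0,0.3],[0.05,-0.05,0.75,0,0,0,0.3],[0.05,-0.05,0.75,0,0,0,0.3],[0.05,-0.05,0.75,0,0,0,0.3]]]}';python3 go.py 638.6 -266 68.4 14.2
```

```text
time: 30.2
tool_pos: [638.2, -265.7, 68.5]
tcp_rot: [180.0, 0.0, 104.2]
ft_force: [-2.8, 1.4, 4.5]
finger_gap: 39.1
grip_force: 31.7
t 30.2 pos [ 638.2 -265.7   68.5] phi 14.2 gap 39.1 grip 31.7 q [-27.  28.  78.  -0.  74. -41.]
shift cm [-0.04  0.03  0.01] turn [0. 0. 0.]
```

```bash
python3 -m handwheel '{"series": [[[0,0,0,0,0,0,0.6],[0,0,0,0,0,0,0.8],[0,0,0,0,0,0,1],[0,0,-1,0,0,0,1],[0,0,-5,0,0,0,1],[0,0,-10,0,0,0,1],[0,0,-14,0,0,0,1],[0,-20,-14,0,0,0,1],[0,-20,-14,0,0,0,1],[0,-20,-14,0,0,0,1],[0,-20,-14,0,0,0,1],[0,-20,-14,0,0,0,1]]]}';python3 - <<'E'
from bench import eyes
from h import *
d={n:eyes.snapshot(n) for n in("top","scene")};pickle.dump(d,open("s1.pkl","wb"))
t=d["top"];i=d["top"]["img"]
a=np.vstack([crop(i,190,165,130,48,6),crop(i,370,155,130,50,6)]);cv2.imwrite("pics/f.png",a)
def box(n,x,y,a,l,w,z):
    a=np.radians(a);u=np.array([np.cos(a),np.sin(a)]);v=np.array([-u[1],u[0]])
    P=proj(t,np.array([[*(np.array([x,y])+i*u*l/2+j*v*w/2),z] for i,j in((1,1),(1,-1),(-1,-1),(-1,1))]))
    o=(190,165,0) if y>0 else (370,155,288);print(n,[(round((p[0]-o[0]+.5)*6),round((p[1]-o[1]+.5)*6+o[2])) for p in P])
box("cabin",607.7,191.2,87,70,42,86);box("wheel",607.7,191.2,87,46,30,118)
box("hatch",620.9,-196.2,-75.8,70,42,80);box("winch",638.6,-266,-75.8,34,40,88)
E
```

```text
time: 31.7
tool_pos: [444.1, -315.3, 208.9]
tcp_rot: [179.9, 0.1, 104.1]
ft_force: [0.1, 0.4, 0.5]
finger_gap: 85.7
grip_force: 0.0
cabin [(296, 192), (303, 77), (497, 86), (490, 202)]
wheel [(314, 161), (320, 77), (451, 83), (446, 168)]
hatch [(469, 371), (500, 482), (312, 530), (281, 418)]
winch [(620, 331), (651, 438), (559, 461), (529, 355)]
```

View pics/f.png

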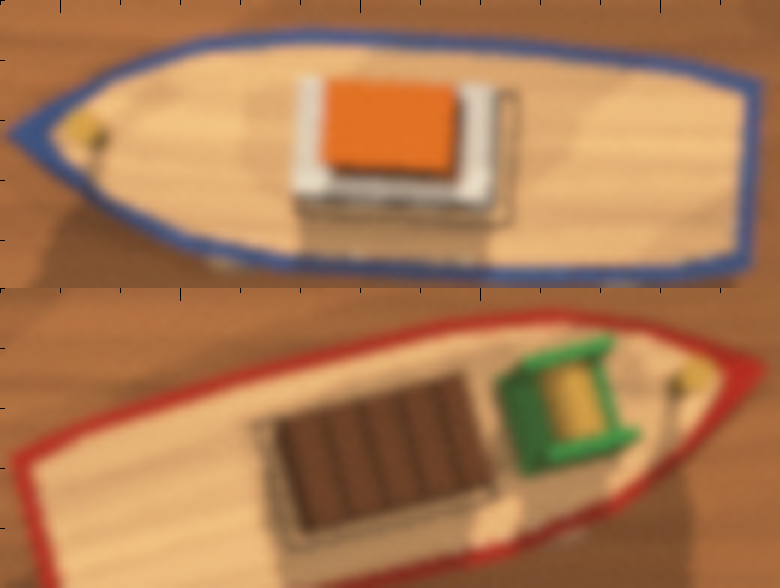

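The cabin, wheelhouse and hatch match predictions within about 2 mm. The winch looks a few mm astern, so I'll check it numerically.

Run:
```python
from h import *
d=pickle.load(open("s1.pkl","rb"));t=d["top"]
H=np.array([620.9,-196.2]);a=np.radians(-75.8);u=np.array([np.cos(a),np.sin(a)]);v=np.array([-u[1],u[0]])
f=lambda x,y,z:tuple(((proj(t,np.r_[H+x*u+y*v,z])[0]-(370,155)+.5)*6+(0,288)).round(0))
print("base",[f(72+i*20,j*20,58) for i,j in((1,1),(1,-1),(-1,-1),(-1,1))])
print("cheek",[f(72+i*17,j*20,88) for i,j in((1,1),(1,-1),(-1,-1),(-1,1))])
print("drum",f(72,0,82),f(72,0,76),"post",f(115,0,79))
# masks' centroids -> hull frame, top & scene triangulation
def cen(s,lo,hi,box):
    b=cv2.cvtColor(s["img"],cv2.COLOR_RGB2HSV);m=cv2.inRange(b,lo,hi);n,l,st,c=cv2.connectedComponentsWithStats(m)
    k=1+np.argmax([q[4] if box(c[i+1]) else 0 for i,q in enumerate(st[1:])]);return c[k],st[k]
for n,bx in (("top",lambda c:c[0]>400),("scene",lambda c:c[0]<250)):
    s=d[n];c,st=cen(s,(50,80,30),(85,255,255),bx);print(n,c.round(1),st)
    # synthetic: same mask area check by drawing model at candidate offsets
    best=[]
    m=cv2.inRange(cv2.cvtColor(s["img"],cv2.COLOR_RGB2HSV),(50,80,30),(85,255,255));k=8
    x0,y0=st[0]-10,st[1]-10;M=m[y0:y0+st[3]+20,x0:x0+st[2]+20]>0
    M=cv2.morphologyEx(M.astype(np.uint8),cv2.MORPH_CLOSE,np.ones((13,13)))
    for dx in range(-14,15,1):
      for dy in range(-8,9,1):
        I=np.zeros((M.shape[0]*k,M.shape[1]*k),np.uint8)
        for pts in ([(i*20,j*20,z) for i in(1,-1) for j in(1,-1) for z in(56,60)],[(i*17,20,z) for i in(1,-1) for z in(56,88)]+[(i*17,14,z) for i in(1,-1) for z in(56,88)],[(i*17,-20,z) for i in(1,-1) for z in(56,88)]+[(i*17,-14,z) for i in(1,-1) for z in(56,88)]):
            P=proj(s,np.array([[*(H+(72+dx+p[0])*u+(dy+p[1])*v),p[2]] for p in pts]))
            cv2.fillConvexPoly(I,cv2.convexHull((((P-(x0,y0)+.5)*k)).astype(np.int32)),1)
        J=cv2.resize(I.astype(np.float32),M.shape[::-1],interpolation=cv2.INTER_AREA);J=cv2.morphologyEx(J,cv2.MORPH_CLOSE,np.ones((13,13)))
        best.append((float(np.abs(J-M).sum()),dx,dy))
    print(sorted(best)[:4])
```

```text
base [(np.float64(604.0), np.float64(349.0)), (np.float64(633.0), np.float64(453.0)), (np.float64(528.0), np.float64(479.0)), (np.float64(499.0), np.float64(376.0))]
cheek [(np.float64(620.0), np.float64(331.0)), (np.float64(651.0), np.float64(438.0)), (np.float64(559.0), np.float64(461.0)), (np.float64(529.0), np.float64(355.0))]
drum (np.float64(585.0), np.float64(400.0)) (np.float64(580.0), np.float64(403.0)) post (np.float64(697.0), np.float64(372.0))
top [461.4 178.5] [455 170  20  14  84]
[(159.9375, 0, 4), (159.96875, -1, 4), (161.890625, 1, 4), (162.828125, 0, 3)]
scene [145.3 251.9] [131 236  28  29 460]
[(57.25, -2, -4), (59.109375, -3, -4), (63.125, -2, -5), (64.3125, -1, -5)]
```

The winch is within about 2 mm along and near zero across, averaged over the two views. Everything is in tolerance and the gripper is clear, so I'll hand in.

```bash
python3 -c "
from bench import r
print(r.hand_in())"
```

```text
the job is handed in; nothing more can be done
None
```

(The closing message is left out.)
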